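# Load the cutting die into a bench press whose tray may be locked

### The job

Load the bench press for the next cut: pull its tray all the way out by the red handle, lay the blue cutting die flat and centred on the white pad with its long sides along the pad's, let go of it, and push the tray fully home under the head. The tray may be locked: the unmarked black-knobbed lever at the side of the press lies over to one side or the other, one side locks the tray and the other frees it, and only trying the tray tells which, so if it will not come, throw the lever to its other side. Leave the red round die and the amber jar where they stand.

Things in the scene. Friction and masses are not known exactly. Their poses are not given: they have to be found in the camera images.
- press: Green bench die press, fixed to the table. Origin at table level under the middle of its head; its own -x is its front (towards the robot), the direction in which the tray comes out. Base 355 mm deep (x from -265 to +90 mm), 330 mm wide (y from -200 to +130 mm), top 45 mm above the table. The head is 90 mm deep (x -45 to +45 mm), 235 mm wide (y -118 to +118 mm), underside 130 mm and top about 230 mm above the table, carried by two columns at y -95 and +95 mm
- tray (a joint): how far the dark grey tray is pulled out, m: 0 fully home under the head, 0.14 fully out at its stop. It slides freely with about 3 N of friction and stays where it is left. When locked it moves only 3 to 4 mm and then stops hard; a pull of 10 N on the tray is enough to tell
- tray_handle (a point): middle of the top edge of the tray's red upright handle plate, 14 mm thick along the slide direction, 60 mm wide across it, 50 mm tall; its top is about 109 mm above the table, this point 4 mm lower. Moves with the tray; its x axis is that of the press (the tray pulls out along -x)
- tray_pad (a point): centre of the top face of the white pad on the tray, 62 mm above the table. Pad 144 mm along x (the slide direction) by 70 mm along y. Moves with the tray, whose handle plate stands 145 mm in front (-x) of this point. Axes as the press, z up. Pulled out, it lies 95 mm in front of the face of the head
- lock (a joint): angle of the lock lever, rad, about the press's x axis: 0 upright, +0.6 leaning to the press's -y side (away from the tray), -0.6 to its +y side. Top-heavy: pushed past upright (under 2 N at the knob) it falls over and rests against its stop; it may still be falling in the first half second. At one rest position the tray is locked, at the other free; which one varies and cannot be seen
- lock_knob (a point): centre of the black ball, 26 mm in diameter, at the top of the lock lever, 82 mm from the pivot, on a steel rod 12 mm thick
- lock_pivot (a point): pivot of the lock lever on the press base, 50 mm above the table, at x -130 mm, y -145 mm of the press. Two low cheeks (top 59 mm above the table, 42 mm over both in x) stand on either side of the rod and let it swing along y
- die: the blue cutting die: loose hollow rectangular steel frame, 120 mm long (x), 46 mm wide (y), 36 mm tall, about 0.4 kg. Origin at the centre of its underside, z up. Can be gripped across its 46 mm width from above. Both ends are alike
- round_die: a red round die, 80 mm in diameter, 36 mm tall, not needed; leave it alone. Origin at the centre of its underside
- jar: amber jar, 66 mm in diameter, 100 mm tall, not needed; leave it alone. Origin at the centre of its underside
Mind the look-alikes: they are no part of the job. Of the things that look like the die, take the one that is farthest to the robot's right at the start.

How it is judged:
By the outcome, as a careful person would: the job done as asked, in the order asked, and still so for the second after the job is handed in, with the robot touching nothing.
It also fails if it takes over 72 s, if anything falls off the work surface, if the arm or the gripper's body presses on something with over 40 N, if the wrist force passes 120 N, or if a joint passes its speed limit or range.

### The arm

A 6-joint arm with a two-finger parallel gripper is mounted at the origin on the work surface. World frame = base frame: x ahead of the robot, y to its left, z up, the work surface at z = 0. Lengths are in m, angles in degrees, forces in N, time in s.
With the tool pointing down it reaches from about 0.3 to 0.75 m from the base axis. Payload 8.5 kg.
Tool frame: the origin (TCP) lies at the very end of the fingers, on their centre line; the grasp point (between the pads) lies 19 mm behind it; z points along the fingers, y is the line along which they close (so a half turn about z gives the same grasp; the last joint's range is limited). The gripper opens to 85 mm and grips with 20 to 120 N. Pads are 22 mm wide; open, the fingers measure 114 mm over their backs; the gripper's body (76 mm by 85 mm) begins 54 mm behind the grasp point. The pads swing forward as they close: fully open they stand 13 mm farther back than shut.
Start: joints at [-85.101, 21.807, 74.336, -0, 83.858, -12.336], TCP at [0.163, -0.525, 0.231] pointing down, gripper open.
Joint ranges: [-178.18, 178.18], [-50.72, 133.34], [12.68, 142.11], [-81.47, 261.47], [9.98, 163.14], [-165.26, 165.26]. Speed limits (degrees/s): [136.94, 136.94, 180, 180, 180, 180].

### API

Orientations are given as a 3x3 rotation matrix whose columns are the frame's x, y, z axes.
In Python, from rig import env, optics, spotter gives the robot as it stands.
- The arm moves only by the shell command python3 -m crank 'ROWS' [FORCE]. ROWS is JSON, one flat list of numbers, 5 for each row, row after row: the finger opening in cm, from 0 to 8.54, then the shift along the tool's x, y, z in cm, then the turn about the tool's z in rad. A call has exactly 8 rows; each row shifts and turns the commanded pose from where the row before left it, along the tool's axes as they then stand; what a row does not reach is not made up. A row lasts 1/12 s, in which the tool goes at most 41.7 mm and 7.16 degrees, less where a joint would pass 70% of its speed; a pose out of reach is approached as far as the arm can. A call is refused whole if a number of a shift passes 4.17 or a number of a turn 0.125, either way. A call with a gripper value outside its range is refused whole. The fingers move at their own pace and stop on an object; FORCE is the grip in N (left out, the last holds). Time passes only in rows, so rows that do not move let the fingers close, or fill a call up. It gives the time, the measured TCP pose, the force, the opening and the grip force at its end, in the units of the state.
- env.observe(): the state, without advancing time (a new reading comes with each control period).
- optics.get_image(name): name is "scene" or "side" or "wrist"; returns a dict with "color" (420x560x3 uint8, red, green, blue), "intrinsics" (3x3 intrinsics, pixels), "pose" (4x4, takes a point from camera to world coordinates). Camera axes: x right, y up, looking along -z (the intrinsics and any distortion apply to the point x, -y, -z); pixel columns grow to the right and rows downward; lengths in m; the calibration is good to about 2 mm. The wrist camera is an equidistant fisheye: a pixel r from the principal point sees the ray r / f radians off the axis. A picture is of the moment at which its call begins. There is no depth.
- env.close_job(): hands the job in; it is judged then, once.
Trained networks look in a picture, given as the dict that the camera call returned (one of the last four; its "shot" number tells which), for a name from the list of things; names that differ only in an ending like _2 or _b are one class to them, and where a whole thing is asked for, a point or a joint stands for the part that bears it (a point fixed in the world has none). Each returns a list of dicts, best first, with "score" (0 to 1); they miss things now and then, are a little off and sometimes report something else, mostly with a low value. They report only what shows in the picture. A call takes as long as a camera call. They do not tell look-alikes from the thing itself.
- spotter.look_for(picture, query): "at" ([column, row] as shares, 0 to 1, of the picture: columns of its width, rows of its height, amid what is visible of it).
The state is a dict: "time_s": time; "q": joint angles; "qvel": joint speeds; "joint_efforts": joint torques, N m; "position": TCP position; "tool_rot": TCP orientation; "ft_force": force on the tool from outside, world axes, zero at the start; "wrist_torque": the same for the moment, N m; "grip_width": finger opening in m; "gripper_force": force on a finger pad.
Only numpy, scipy, OpenCV 4.12 (cv2) and the standard library are available. Lean on these libraries where they do the work, as an engineer would, in place of code of your own. Each camera call takes 0.05 s, during which the arm holds its last target. There are 200 camera calls.

## Working session

There is one attempt and no reset: what is moved stays moved. The work goes in short steps, Python scripts to look and compute and a shell command to move; the robot and the scene stay as the last step left them, time stands still between calls to the robot, and variables do not carry over. Pictures are saved under pics/ and viewed, at most 12 in all, crops included, and the job is handed in when it is done.

```bash
ls; mkdir -p pics; cat > h.py <<'E'
import numpy as np, cv2
from rig import env, optics, spotter
def ray(im,u,v):
    K=np.array(im["intrinsics"]);T=np.array(im["pose"])
    x=(u-K[0,2])/K[0,0];y=(v-K[1,2])/K[1,1]
    if im.get("name")=="wrist":
        r=np.hypot(x,y);s=np.sin(r)/r if r>1e-9 else 1;d=np.array([x*s,-y*s,-np.cos(r)])
    else: d=np.array([x,-y,-1.])
    return T[:3,3],T[:3,:3]@d
def onz(im,u,v,z):
    o,d=ray(im,u,v);return o+d*(z-o[2])/d[2]
def proj(im,p):
    K=np.array(im["intrinsics"]);T=np.array(im["pose"])
    c=T[:3,:3].T@(np.array(p)-T[:3,3]);a=np.array([c[0],-c[1],-c[2]])
    if im.get("name")=="wrist":
        t=np.arctan2(np.hypot(a[0],a[1]),a[2]);a=np.array([*(a[:2]/np.hypot(a[0],a[1])*t),1])
    else:a=a/a[2]
    return K[0,0]*a[0]+K[0,2],K[1,1]*a[1]+K[1,2]
def shot(n):
    im=optics.get_image(n);im["name"]=n;return im
def save(im,f): cv2.imwrite(f,cv2.cvtColor(im["color"],cv2.COLOR_RGB2BGR))
def find(im,q,z,k=4):
    for r in spotter.look_for(im,q)[:k]:
        u,v=r["at"][0]*560,r["at"][1]*420
        print(im["name"],q,round(r["score"],2),(round(u),round(v)),onz(im,u,v,z).round(3))
E
python3 - <<'E'
from h import *
for n in("scene","side"):
    im=shot(n);save(im,f"pics/{n}0.png");print({k:v for k,v in im.items() if k!='color'})
    for q,z in(("die",.018),("tray_handle",.105),("tray_pad",.062),("lock_knob",.12),("press",.1),("round_die",.036),("jar",.05)): find(im,q,z)
s=env.observe();print(s["time_s"],s["tool_rot"])
E
```

```text
pics
{'intrinsics': array([[470.71289086,   0.        , 283.61586941],
       [  0.        , 470.71289086, 208.86355094],
       [  0.        ,   0.        ,   1.        ]]), 'pose': array([[-0.60874866, -0.48605876,  0.62703425,  1.39225669],
       [ 0.79334853, -0.37774346,  0.4773971 ,  0.66131251],
       [ 0.00481505,  0.78807154,  0.61556483,  0.92151543],
       [ 0.        ,  0.        ,  0.        ,  1.        ]]), 'shot': 1, 'name': 'scene'}
scene die 0.81 (401, 249) [0.413 0.333 0.018]
scene die 0.8 (378, 344) [0.738 0.436 0.018]
scene tray_handle 0.57 (242, 262) [0.793 0.078 0.105]
scene tray_pad 0.73 (242, 260) [0.755 0.041 0.062]
scene press 0.98 (258, 243) [0.711 0.059 0.1  ]
scene round_die 0.81 (369, 288) [0.614 0.342 0.036]
scene jar 0.69 (220, 160) [ 0.421 -0.354  0.05 ]
{'intrinsics': array([[425.93808176,   0.        , 278.58049858],
       [  0.        , 425.93808176, 210.17119451],
       [  0.        ,   0.        ,   1.        ]]), 'pose': array([[-0.8629155 ,  0.30281939, -0.40457046,  0.12569595],
       [-0.50504132, -0.54466782,  0.66952986,  0.7901927 ],
       [-0.01760989,  0.78207249,  0.62293861,  0.80314152],
       [ 0.        ,  0.        ,  0.        ,  1.        ]]), 'shot': 2, 'name': 'side'}
side die 0.95 (134, 312) [0.736 0.432 0.018]
side die 0.9 (274, 344) [0.413 0.345 0.018]
side die 0.68 (211, 303) [0.598 0.323 0.018]
side die 0.35 (257, 216) [0.677 0.002 0.018]
side tray_handle 0.56 (255, 216) [0.622 0.089 0.105]
side tray_pad 0.67 (259, 210) [0.655 0.021 0.062]
side lock_knob 0.54 (296, 189) [ 0.576 -0.047  0.12 ]
side press 0.67 (260, 215) [0.616 0.075 0.1  ]
side round_die 0.97 (211, 302) [0.588 0.333 0.036]
side jar 0.98 (383, 172) [ 0.425 -0.35   0.05 ]
0.8 [[ 9.55093770e-01  2.96303713e-01  2.69890461e-05]
 [ 2.96303714e-01 -9.55093768e-01 -4.79871016e-05]
 [ 1.15583134e-05  5.38291364e-05 -9.99999998e-01]]
```

View pics/scene0.png

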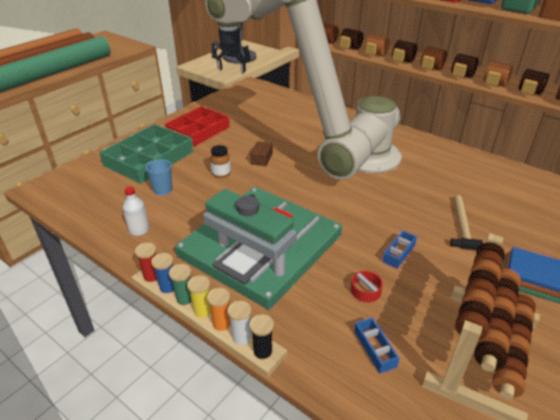

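View pics/side0.png

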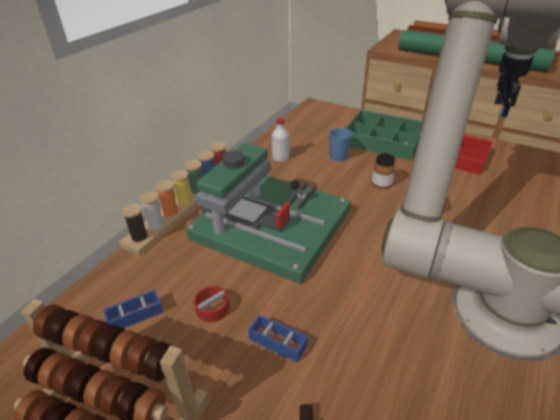

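The scene picture shows two blue dies, at (401,249) and (378,344). The press is at (258,243), the red round die at (367,287) and the jar at (220,160). The side picture shows the handle at (283,214) and the knob at (296,185). I'll enlarge the details and check that no other die is hidden.

```bash
python3 - <<'E'
from h import *
s=shot("side");w=shot("wrist");c=shot("scene")
find(w,"die",.018)
f=lambda im,x0,y0,x1,y1:cv2.resize(im["color"][y0:y1,x0:x1],(400,300),interpolation=cv2.INTER_CUBIC)
o=np.vstack([np.hstack([f(s,180,130,360,265),f(s,80,270,320,400)]),np.hstack([f(c,170,170,350,305),f(w,0,0,560,420)])])
cv2.imwrite("pics/c1.png",cv2.cvtColor(o,cv2.COLOR_RGB2BGR))
for im,P in((s,[(190,232),(300,270),(350,205),(262,178)]),(c,[(180,248),(258,190),(342,232),(268,293)])):
    for p in P: print(im["name"],p,onz(im,*p,.045).round(3))
E
```

```text
side (190, 232) [0.779 0.173 0.045]
side (300, 270) [0.455 0.151 0.045]
side (350, 205) [ 0.45  -0.146  0.045]
side (262, 178) [ 0.746 -0.14   0.045]
scene (180, 248) [ 0.811 -0.136  0.045]
scene (258, 190) [ 0.472 -0.142  0.045]
scene (342, 232) [0.482 0.178 0.045]
scene (268, 293) [0.79  0.156 0.045]
```

View pics/c1.png

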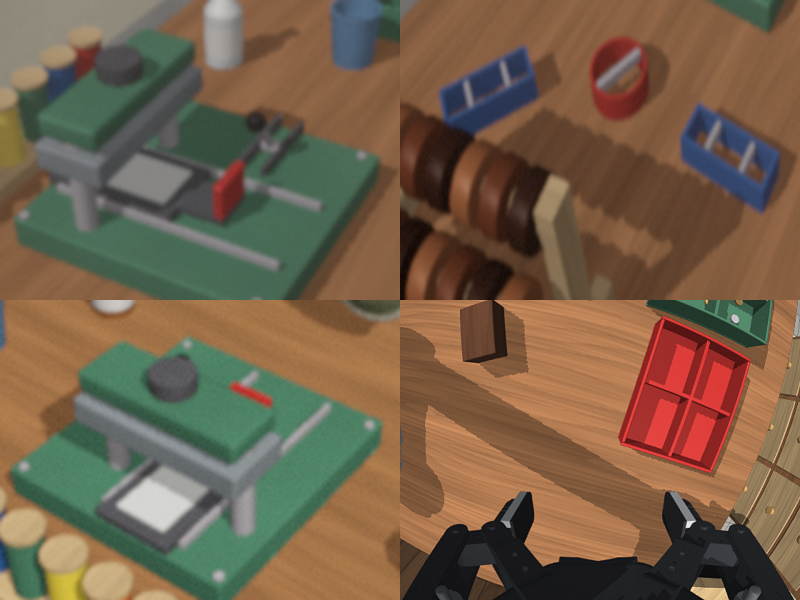

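The candidates are blue frame A at side (274,344), world (0.41,0.34), and blue frame B at side (134,312), world (0.74,0.43). A has the smaller y, so it is farther to the robot's right and is the one meant. The crop confirms both are blue frames, and the wrist view shows no third. The lever's knob leans towards the tray (+y).

Next I'll move above the press front, with the tool's y axis turned to world x.

```bash

python3 -m crank '[5,0,0,-1,-0.125,5,0,0,-1,-0.125,5,0,0,-1,-0.125,5,0,0,-1,-0.125,5,0,0,-1,-0.125,5,0,0,-1,-0.125,5,0,0,-1,-0.125,5,0,0,0,-0.125]' 60 >/dev/null
python3 -m crank '[5,0,0,0,-0.125,5,0,0,0,-0.125,5,0,0,0,-0.02,5,3.7,1.6,0,0,5,3.7,1.6,0,0,5,3.7,1.6,0,0,5,3.7,1.6,0,0,5,3.7,1.6,0,0]' > /dev/null
python3 -m crank '[5,3.7,1.7,0,0,5,3.7,1.7,0,0,5,3.7,1.7,0,0,5,3.7,1.7,0,0,5,3.7,1.7,0,0,5,3.7,1.7,0,0,5,3.7,1.7,0,0,5,3.7,1.7,0,0]' >/dev/null
python3 -m crank '[5,3.7,1.7,0,0,5,3.7,1.7,0,0,5,1.2,0.5,0,0,5,0,0,0,0,5,0,0,0,0,5,0,0,0,0,5,0,0,0,0,5,0,0,0,0]'
python3 - <<'E'
from h import *
s=env.observe();print(s["position"],s["tool_rot"],s["ft_force"])
w=shot("wrist");save(w,"pics/w1.png")
for q,z in(("tray_handle",.105),("tray_pad",.062),("lock_knob",.118),("press",.2)): find(w,q,z)
c=shot("side")
for q,z in(("tray_handle",.105),("lock_knob",.118)): find(c,q,z)
E
```

```text
time_s: 3.67
position: [0.4178, 0.0408, 0.3015]
tool_rot: [[0.002, 1.0, 0.0], [1.0, -0.002, -0.0], [-0.0, 0.0, -1.0]]
ft_force: [0.6, 0.1, -0.5]
grip_width: 0.0502
gripper_force: 0.0
[0.41776465 0.04080543 0.30146601] [[ 2.44018961e-03  9.99996989e-01  2.58142229e-04]
 [ 9.99997016e-01 -2.44015896e-03 -1.18990250e-04]
 [-1.18359984e-04  2.58431817e-04 -9.99999960e-01]] [ 0.63235021  0.08119473 -0.47611874]
wrist tray_handle 0.72 (452, 185) [0.624 0.045 0.105]
wrist tray_pad 0.74 (454, 186) [0.654 0.035 0.062]
wrist lock_knob 0.62 (415, 280) [ 0.585 -0.07   0.118]
wrist press 0.78 (435, 194) [0.55  0.057 0.2  ]
wrist press 0.28 (450, 185) [0.564 0.065 0.2  ]
side tray_handle 0.6 (257, 213) [0.624 0.076 0.105]
side lock_knob 0.6 (297, 188) [ 0.575 -0.054  0.118]
side lock_knob 0.3 (276, 339) [0.379 0.39  0.118]
```

View pics/w1.png

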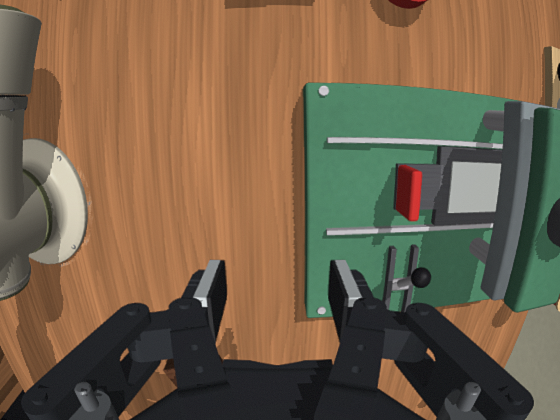

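The wrist view shows the handle's bright top edge at about (412,193), the knob at (421,277), and the base's front corners at (307,84) and (307,319). The cheeks and rod are around (403,283).

```bash
python3 - <<'E'
from h import *
w=shot("wrist");im=w["color"].astype(int)
for n,p,z in(("handle",(412,193),.109),("htop",(414,167),.109),("hbot",(411,220),.109),("knob",(421,277),.118),("c+",(307,84),.045),("c-",(307,319),.045),("pad",(475,187),.062),("rod",(403,283),.06)):print(n,onz(w,*p,z).round(3))
m=((im[...,0]>120)&(im[...,1]<60)&(im[...,2]<60)).astype(np.uint8);m[:100]=0
q=np.argwhere(m)[:,::-1].astype(np.float32);print(cv2.minAreaRect(q),len(q))
hsv=im[185:197:6,385:430];print(hsv[0,:, 0].tolist())
gap=[onz(w,*p,.052).round(4) for p in((330,140),(490,146),(330,233),(490,227))];print(gap)
E
```

```text
handle [0.569 0.037 0.109]
htop [0.569 0.067 0.109]
hbot [0.572 0.005 0.109]
knob [ 0.593 -0.065  0.118]
c+ [0.454 0.157 0.045]
c- [ 0.462 -0.171  0.045]
pad [0.689 0.036 0.062]
rod [ 0.597 -0.106  0.06 ]
((414.16693115234375, 192.40904235839844), (56.70043182373047, 19.432456970214844), 80.7066879272461) 526
[60, 59, 60, 59, 59, 59, 59, 60, 58, 50, 34, 45, 73, 82, 83, 82, 82, 83, 83, 83, 83, 83, 83, 83, 82, 89, 128, 165, 184, 203, 210, 210, 209, 210, 212, 198, 112, 80, 85, 85, 87, 84, 86, 86, 86]
[array([0.4819, 0.0885, 0.052 ]), array([0.716 , 0.0942, 0.052 ]), array([ 0.4865, -0.031 ,  0.052 ]), array([ 0.7379, -0.0259,  0.052 ])]
```

```bash

python3 -m crank '[5,0,0,0,-0.03,5,-0.4,3.8,0,0,5,-0.4,3.8,0,0,5,0,3.8,0,0,5,0,4.1,0,0,5,0,0,3.5,0,5,0,0,3.5,0,5,0,0,3.5,0]' >/dev/null
python3 -m crank '[5,0,0,3.0,0,5,0,0,2.5,0,5,0,0,2,0,5,0,0,1.5,0,5,0,0,1.5,0,5,0,0,1.3,0,5,0,0,0,0,5,0,0,0,0]'
python3 -m crank '[2,0,0,0,0,1,0,0,0,0,0,0,0,0,0,0,0,0,0,0,0,0,0,0,0,0,0,0,0,0,0,0,0,0,0,0,0,0,0,0]' 60
python3 - <<'E'
from h import *
w=shot("wrist");save(w,"pics/w2.png")
E
```

```text
time_s: 5.45
position: [0.5731, 0.0384, 0.0781]
tool_rot: [[-0.03, 1.0, -0.001], [1.0, 0.03, 0.0], [0.0, -0.001, -1.0]]
ft_force: [0.2, -0.5, -0.2]
grip_width: 0.0503
gripper_force: 0.0
time_s: 6.12
position: [0.5737, 0.0383, 0.0794]
tool_rot: [[-0.03, 1.0, 0.002], [1.0, 0.03, -0.0], [-0.0, 0.002, -1.0]]
ft_force: [-0.1, 0.3, 6.1]
grip_width: 0.0131
gripper_force: 59.6
```

View pics/w2.png

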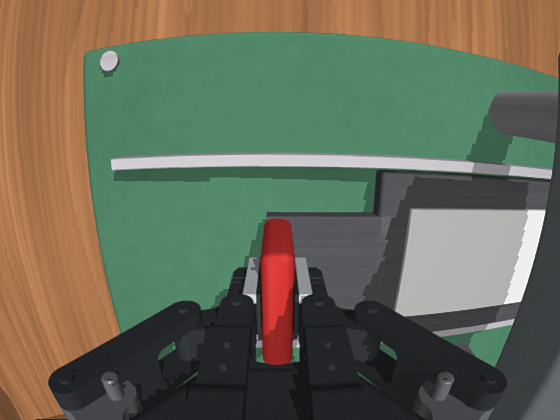

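The handle is gripped squarely between the pads, at (278,290). I'll try a gentle pull.

```bash

python3 -m crank '[0,0,0,-0.1,0,0,0,-0.2,0,0,0,0,-0.2,0,0,0,0,-0.2,0,0,0,0,-0.2,0,0,0,0,-0.1,0,0,0,0,0,0,0,0,0,0,0,0]'
```

```text
time_s: 6.83
position: [0.5638, 0.0381, 0.0794]
tool_rot: [[-0.03, 1.0, -0.001], [1.0, 0.03, -0.0], [-0.0, -0.001, -1.0]]
ft_force: [-0.2, -1.6, 1.6]
grip_width: 0.013
gripper_force: 59.9
```

The tray moved 10 mm with almost no force, so it is free. I'll pull it right out.

```bash

python3 -m crank '[0,0,-1,0,0,0,0,-2,0,0,0,0,-2,0,0,0,0,-2,0,0,0,0,-2,0,0,0,0,-1.5,0,0,0,0,-1,0,0,0,0,-0.5,0,0]'
python3 -m crank '[0,0,-0.5,0,0,0,0,-0.3,0,0,0,0,-0.2,0,0,0,0,-0.2,0,0,0,0,0,0,0,0,0,0,0,0,0,0,0,0,0,0,0,0,0,0]'
```

```text
time_s: 7.5
position: [0.4431, 0.0348, 0.0794]
tool_rot: [[-0.03, 1.0, -0.0], [1.0, 0.03, 0.001], [0.001, -0.0, -1.0]]
ft_force: [2.6, 3.8, -3.4]
grip_width: 0.0127
gripper_force: 59.7
time_s: 8.17
position: [0.4347, 0.0346, 0.0794]
tool_rot: [[-0.029, 1.0, 0.005], [1.0, 0.029, 0.001], [0.001, 0.005, -1.0]]
ft_force: [12.6, 8.7, -7.7]
grip_width: 0.013
gripper_force: 60.0
```

Fully out at its stop: 139 mm of travel and 13 N. Now I'll release the handle, rise and look at the die.

```bash

python3 -m crank '[0,0,0.15,0,0,2,0,0,0,0,5,0,0,0,0,5,0,0,0,0,5,0,0,0,0,5,0,0,0,0,5,0,0,-2,0,5,0,0,-3,0]'
python3 -m crank '[8.5,0,0,-4,0,8.5,0,0,-4,0,8.5,0,0,-4,0,8.5,4,-0.4,0,0,8.5,4,-0.4,0,0,8.5,4,-0.4,0,0,8.5,4,-0.4,0,0,8.5,4,-0.4,0,0]'
python3 -m crank '[8.5,3,-0.4,0,0,8.5,0,0,0,0,8.5,0,0,0,0,8.5,0,0,0,0,8.5,0,0,0,0,8.5,0,0,0,0,8.5,0,0,0,0,8.5,0,0,0,0]'
python3 - <<'E'
from h import *
w=shot("wrist");save(w,"pics/w3.png");print(w["pose"])
find(w,"die",.036);find(w,"tray_handle",.109);find(w,"tray_pad",.062)
im=w["color"];h=cv2.cvtColor(im,cv2.COLOR_RGB2HSV)
m=cv2.inRange(h,(105,120,50),(130,255,255))
for c in cv2.findContours(m,0,2)[0]:
    if cv2.contourArea(c)>400:
        r=cv2.minAreaRect(c);print(r)
        for p in cv2.boxPoints(r):print(p.round(),onz(w,*p,.036).round(4))
E
```

```text
time_s: 8.83
position: [0.4323, 0.0343, 0.1282]
tool_rot: [[-0.03, 1.0, -0.006], [1.0, 0.03, 0.001], [0.001, -0.006, -1.0]]
ft_force: [0.9, -0.4, 0.4]
grip_width: 0.05
gripper_force: 0.0
time_s: 9.5
position: [0.4069, 0.2352, 0.2495]
tool_rot: [[-0.03, 1.0, 0.0], [1.0, 0.03, -0.0], [-0.0, 0.0, -1.0]]
ft_force: [0.6, -0.3, 0.4]
grip_width: 0.0849
gripper_force: 0.0
time_s: 10.17
position: [0.403, 0.2627, 0.2494]
tool_rot: [[-0.029, 1.0, 0.0], [1.0, 0.029, 0.0], [0.0, 0.0, -1.0]]
ft_force: [-0.2, -0.1, -0.3]
grip_width: 0.085
gripper_force: 0.0
[[ 9.99600071e-01 -2.68922115e-02 -8.74685587e-03  4.00692858e-01]
 [ 2.82753730e-02  9.55375745e-01  2.94036883e-01  3.37446153e-01]
 [ 4.49231907e-04 -2.94166609e-01  9.55754050e-01  3.92240370e-01]
 [ 0.00000000e+00  0.00000000e+00  0.00000000e+00  1.00000000e+00]]
wrist die 0.58 (527, 82) [0.733 0.421 0.036]
wrist tray_handle 0.75 (347, 347) [0.487 0.094 0.109]
wrist tray_pad 0.53 (292, 140) [0.417 0.314 0.062]
((292.3510437011719, 125.39341735839844), (109.1126480102539, 41.219078063964844), 1.080924153327942)
[237. 145.] [0.3582 0.3052 0.036 ]
[238. 104.] [0.3584 0.3506 0.036 ]
[347. 106.] [0.4771 0.353  0.036 ]
[347. 147.] [0.4787 0.3071 0.036 ]
((524.856689453125, 78.51273345947266), (39.984153747558594, 84.51740264892578), 28.610458374023438)
[487. 106.] [0.6616 0.3752 0.036 ]
[528.  32.] [0.7343 0.4935 0.036 ]
[563.  51.] [0.8124 0.4869 0.036 ]
[522. 125.] [0.7271 0.3601 0.036 ]
```

View pics/w3.png

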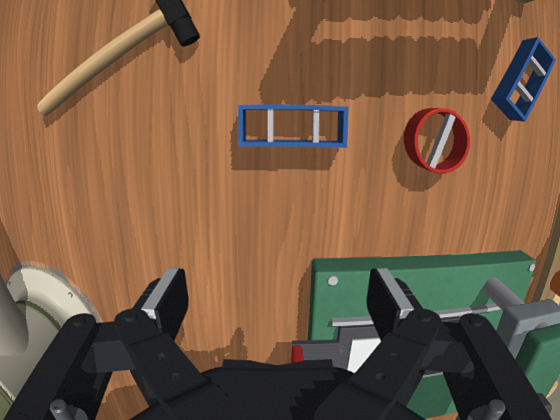

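Die A is at (292,126), the upper of the two, flat. It measures 120x46 mm, centre (0.418,0.329), yaw about 1°. The second blue frame is at (525,80) and the round die at (437,140). I'll turn a quarter, go over A and descend.

```bash

python3 -m crank '[8.5,0,0,0,-0.125,8.5,0,0,0,-0.125,8.5,0,0,0,-0.125,8.5,0,0,0,-0.125,8.5,0,0,0,-0.125,8.5,0,0,0,-0.125,8.5,0,0,0,-0.125,8.5,0,0,0,-0.125]' >/dev/null
python3 -m crank '[8.5,0,0,0,-0.125,8.5,0,0,0,-0.125,8.5,0,0,0,-0.125,8.5,0,0,0,-0.125,8.5,0,0,0,-0.06,8.5,-0.8,3.3,0,0,8.5,-0.8,3.3,0,0,8.5,0,0,0,0]'
python3 -m crank '[8.5,0,0,3.5,0,8.5,0,0,3.5,0,8.5,0,0,3.5,0,8.5,0,0,3,0,8.5,0,0,2,0,8.5,0,0,1,0,8.5,0,0,0,0,8.5,0,0,0,0]'
```

```text
time_s: 11.7
position: [0.4182, 0.3332, 0.2489]
tool_rot: [[-1.0, -0.021, 0.0], [-0.021, 1.0, 0.001], [-0.0, 0.001, -1.0]]
ft_force: [-0.9, 0.3, 1.0]
grip_width: 0.0847
gripper_force: 0.0
time_s: 12.37
position: [0.418, 0.3298, 0.085]
tool_rot: [[-1.0, -0.019, 0.001], [-0.019, 1.0, 0.0], [-0.001, 0.0, -1.0]]
ft_force: [0.2, 0.6, 0.2]
grip_width: 0.0846
gripper_force: 0.0
```

```bash

python3 -m crank '[8.5,0,0,3,0,8.5,0,0,2.5,0,8.5,0,0,1.5,0,8.5,0,0,0.8,0,8.5,0,0,0,0,8.5,0,0,0,0,8.5,0,0,0,0,8.5,0,0,0,0]'
python3 -m crank '[5,0,0,0,0,4,0,0,0,0,3,0,0,0,0,3,0,0,0,0,3,0,0,0,0,3,0,0,0,0,3,0,0,0,0,3,0,0,0,0]' 50
python3 -m crank '[3,0,0,-1,0,3,0,0,-2,0,3,0,0,-3,0,3,0,0,-3,0,3,0,0,-3,0,3,0,0,-3,0,3,0,0,0,0,3,0,0,0,0]'
python3 - <<'E'
from h import *
w=shot("wrist");s=shot("side");c=shot("scene")
o=np.hstack([cv2.resize(x["color"],(400,300)) for x in(w,s)])
cv2.imwrite("pics/m4.png",cv2.cvtColor(o,cv2.COLOR_RGB2BGR))
find(s,"tray_handle",.105);find(s,"tray_pad",.062);find(c,"tray_pad",.062);find(c,"tray_handle",.105)
E
```

```text
time_s: 13.03
position: [0.4182, 0.33, 0.0076]
tool_rot: [[-1.0, -0.019, 0.002], [-0.019, 1.0, 0.001], [-0.002, 0.001, -1.0]]
ft_force: [0.2, 0.8, 0.0]
grip_width: 0.0854
gripper_force: 0.0
time_s: 13.7
position: [0.4176, 0.3297, 0.0068]
tool_rot: [[-1.0, -0.019, 0.0], [-0.019, 1.0, 0.0], [-0.0, 0.0, -1.0]]
ft_force: [-1.2, -0.7, 6.0]
grip_width: 0.0448
gripper_force: 52.5
time_s: 14.37
position: [0.4176, 0.3297, 0.1575]
tool_rot: [[-1.0, -0.019, 0.002], [-0.019, 1.0, 0.001], [-0.002, 0.001, -1.0]]
ft_force: [-0.4, 0.1, -3.7]
grip_width: 0.0453
gripper_force: 52.2
side tray_handle 0.67 (321, 235) [0.44  0.074 0.105]
side tray_handle 0.42 (282, 298) [0.424 0.291 0.105]
side tray_pad 0.76 (321, 234) [0.461 0.025 0.062]
scene tray_pad 0.64 (302, 209) [0.482 0.038 0.062]
scene tray_handle 0.84 (301, 210) [0.536 0.072 0.105]
scene tray_handle 0.56 (260, 242) [0.709 0.065 0.105]
```

View pics/m4.png

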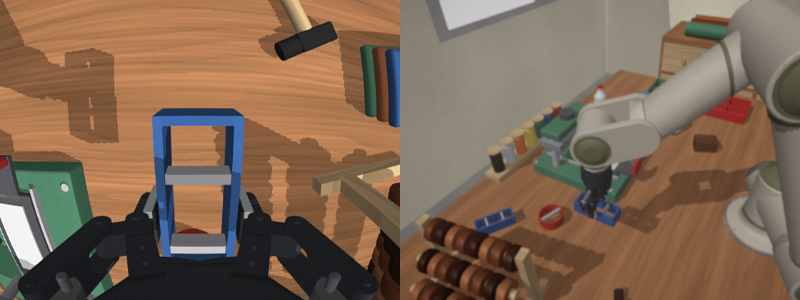

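The die is held firmly at (200,185) in the left image, and the tray stands out. I'll go part-way and measure the pad from close by.

```bash

python3 -m crank '[3,0,0,-3,0,3,0,0,-3,0,3,0,0,-3,0,3,-1.5,-3.5,0,-0.008,3,-1.5,-3.5,0,0,3,-1.5,-3.5,0,0,3,0,0,0,0,3,0,0,0,0]'
python3 - <<'E'
from h import *
w=shot("wrist");save(w,"pics/w5.png");find(w,"tray_pad",.062);find(w,"tray_handle",.109)
m=cv2.inRange(w["color"],(150,150,150),(255,255,255))
for c in cv2.findContours(m,0,2)[0]:
    if cv2.contourArea(c)>500:
        r=cv2.minAreaRect(c);print(r,[onz(w,*p,.062).round(4).tolist() for p in cv2.boxPoints(r)])
E
```

```text
time_s: 15.38
position: [0.4657, 0.2242, 0.2458]
tool_rot: [[-1.0, -0.024, -0.001], [-0.024, 1.0, -0.0], [0.001, -0.0, -1.0]]
ft_force: [-0.7, 0.2, -3.0]
grip_width: 0.045
gripper_force: 53.5
wrist tray_pad 0.89 (115, 239) [0.527 0.034 0.062]
wrist tray_handle 0.78 (115, 239) [0.507 0.061 0.109]
((274.5, 349.5), (9.0, 73.0), 90.0) [[0.6693, 0.1782, 0.062], [0.6668, 0.2721, 0.062], [0.6828, 0.2734, 0.062], [0.6853, 0.1775, 0.062]]
((119.48113250732422, 267.5660400390625), (99.57723999023438, 50.12648010253906), 79.3803482055664) [[0.5086, -0.0059, 0.062], [0.4953, 0.0647, 0.062], [0.6254, 0.0702, 0.062], [0.6514, -0.01, 0.062]]
```

View pics/w5.png

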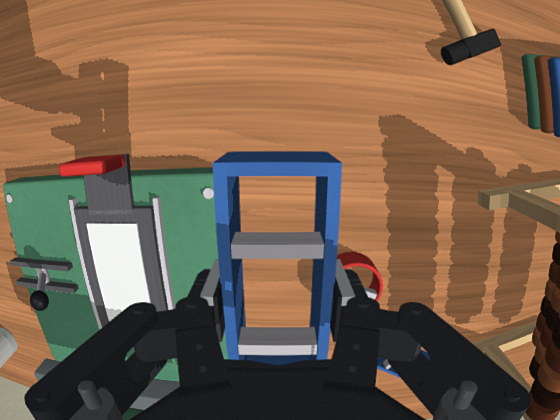

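The pad's front corners show at (86,225) and (138,222), and its sides run down to about (97,295) and (150,303). The knob is at (39,300).

```bash
python3 - <<'E'
from h import *
w=shot("wrist");g=w["color"].astype(int).min(2)
for r in(235,250,265,280,295):
    x=np.where(g[r,60:175]>130)[0]+60;print(r,x[0],x[-1],onz(w,x[0],r,.062).round(4),onz(w,x[-1],r,.062).round(4))
for c in(95,110,125):
    y=np.where(g[190:260,c]>130)[0]+190;print(c,y[0],onz(w,c,y[0],.062).round(4))
E
```

```text
235 74 159 [ 0.525  -0.0253  0.062 ] [0.519  0.0945 0.062 ]
250 77 161 [ 0.5453 -0.0249  0.062 ] [0.5374 0.0951 0.062 ]
265 80 163 [ 0.5664 -0.0249  0.062 ] [0.5566 0.0954 0.062 ]
280 84 165 [ 0.5882 -0.0238  0.062 ] [0.5766 0.0956 0.062 ]
295 88 168 [ 0.6111 -0.0231  0.062 ] [0.5975 0.0969 0.062 ]
95 223 [0.5078 0.0105 0.062 ]
110 224 [0.5083 0.032  0.062 ]
125 224 [0.5075 0.0525 0.062 ]
```

```bash
python3 - <<'E'
from h import *
w=shot("wrist");g=w["color"].astype(int).min(2)
for r in(232,245,260,275,290,300):
    x=np.where(g[r,83:157]>(130))[0]+83
    k=max(np.split(x,np.where(np.diff(x)>1)[0]+1),key=len)
    a,b=onz(w,k[0]-.5,r,.062),onz(w,k[-1]+.5,r,.062);print(k[0],k[-1],a.round(4),b.round(4),((a+b)/2).round(4),(b-a)[1].round(4))
E
```

```text
86 136 [ 0.5202 -0.0059  0.062 ] [0.5167 0.0666 0.062 ] [0.5185 0.0304 0.062 ] 0.0725
89 138 [ 0.5373 -0.0046  0.062 ] [0.5328 0.0671 0.062 ] [0.5351 0.0313 0.062 ] 0.0717
91 140 [ 0.5578 -0.0058  0.062 ] [0.5521 0.0671 0.062 ] [0.555  0.0306 0.062 ] 0.073
95 143 [ 0.5789 -0.0043  0.062 ] [0.5721 0.0682 0.062 ] [0.5755 0.0319 0.062 ] 0.0725
99 145 [ 0.6011 -0.0032  0.062 ] [0.5932 0.0676 0.062 ] [0.5972 0.0322 0.062 ] 0.0708
101 148 [ 0.6166 -0.0038  0.062 ] [0.6077 0.0694 0.062 ] [0.6122 0.0328 0.062 ] 0.0732
```

```bash

python3 -m crank '[3,-2,-3.2,0,0,3,-2,-3.2,0,0,3,-2,-3.2,0,0,3,-2,-3.2,0,0,3,-2,-3.2,0,0,3,-1,-3.3,0,0,3,0,0,0,0,3,0,0,0,0]' >/dev/null
python3 -m crank '[3,0,0,3,0,3,0,0,3,0,3,0,0,3,0,3,0,0,3,0,3,0,0,2,0,3,0,0,2,0,3,0,0,0,0,3,0,0,0,0]'
python3 - <<'E'
from h import *
w=shot("wrist");save(w,"pics/w6.png")
E
```

```text
time_s: 16.97
position: [0.5799, 0.0372, 0.0863]
tool_rot: [[-1.0, -0.029, -0.001], [-0.029, 1.0, 0.0], [0.001, 0.0, -1.0]]
ft_force: [0.5, -0.3, -3.9]
grip_width: 0.045
gripper_force: 53.5
```

View pics/w6.png

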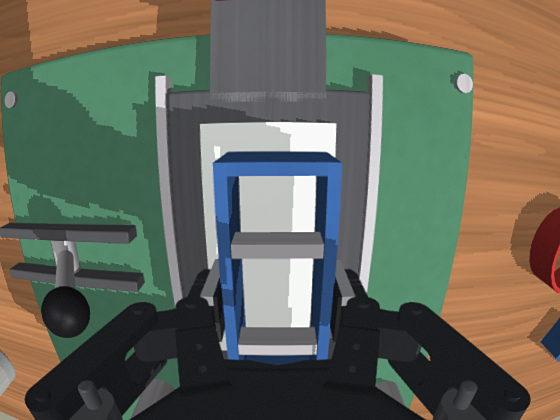

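The pad's front corners are at (201,124) and (336,122). The die's top front edge runs from (214,163) to (342,163), so the die sits slightly to the right (+y).

```bash
python3 - <<'E'
from h import *
w=shot("wrist")
for n,p,z in(("pad-",(201,124),.062),("pad+",(336,122),.062),("die-",(215,163),.1155),("die+",(341,163),.1155),("topedge-",(222,153),.1155),("te+",(333,153),.1155),("pad-s",(204,265),.062),("rail-",(161,76),.05),("rail+",(377,75),.05),("rail-",(174,250),.05),("rail+",(368,250),.05)):print(n,onz(w,*p,z).round(4))
E
```

```text
pad- [ 0.5097 -0.0051  0.062 ]
pad+ [0.5071 0.0648 0.062 ]
die- [0.5224 0.0125 0.1155]
die+ [0.5211 0.0578 0.1155]
topedge- [0.5188 0.0151 0.1155]
te+ [0.5176 0.0546 0.1155]
pad-s [ 0.59  -0.006  0.062]
rail- [ 0.4816 -0.0319  0.05  ]
rail+ [0.4785 0.0894 0.05  ]
rail- [ 0.5867 -0.0279  0.05  ]
rail+ [0.5831 0.093  0.05  ]
```

```bash

python3 -m crank '[3,0,-0.5,0,0,3,0,0,0.5,0,3,0,0,0.5,0,3,0,0,0.4,0,3,0,0,0.2,0,3,0,0,0.1,0,3,0,0,0,0,3,0,0,0,0]'
```

```text
time_s: 17.73
position: [0.5805, 0.0309, 0.0694]
tool_rot: [[-1.0, -0.027, 0.0], [-0.027, 1.0, 0.0], [-0.0, 0.0, -1.0]]
ft_force: [-1.0, -0.3, -4.6]
grip_width: 0.0453
gripper_force: 53.9
```

```bash

python3 -m crank '[3,0,0.05,0.05,0,3,0,0,0.05,0,3,0,0,0,0,3,0,0,0,0,3,0,0,0,0,3,0,0,0,0,3,0,0,0,0,3,0,0,0,0]'
```

```text
time_s: 18.4
position: [0.5806, 0.0314, 0.0688]
tool_rot: [[-1.0, -0.027, 0.001], [-0.027, 1.0, 0.0], [-0.001, 0.0, -1.0]]
ft_force: [-3.2, 0.7, 5.8]
grip_width: 0.045
gripper_force: 54.7
```

The die is on the pad. Now I'll release it, rise and check the placing.

```bash

python3 -m crank '[4.8,0,0,0,0,5.5,0,0,0,0,7,0,0,0,0,7,0,0,0,0,7,0,0,0,0,7,0,0,0,0,7,0,0,-1,0,7,0,0,-2,0]'
python3 -m crank '[7,0,0,-4,0,7,0,0,-4,0,7,0,0,-4,0,7,0,0,-2,0,7,3,0,0,0,7,3,0,0,0,7,0,0,0,0,7,0,0,0,0]'
python3 - <<'E'
from h import *
w=shot("wrist");save(w,"pics/w7.png")
E
```

```text
time_s: 19.07
position: [0.5794, 0.0315, 0.0973]
tool_rot: [[-1.0, -0.027, -0.004], [-0.027, 1.0, 0.001], [0.004, 0.001, -1.0]]
ft_force: [-0.4, 0.4, 0.4]
grip_width: 0.07
gripper_force: 0.0
time_s: 19.73
position: [0.5195, 0.0298, 0.2396]
tool_rot: [[-1.0, -0.027, 0.001], [-0.027, 1.0, -0.0], [-0.001, -0.0, -1.0]]
ft_force: [-1.2, -0.5, 0.6]
grip_width: 0.07
gripper_force: 0.0
```

View pics/w7.png

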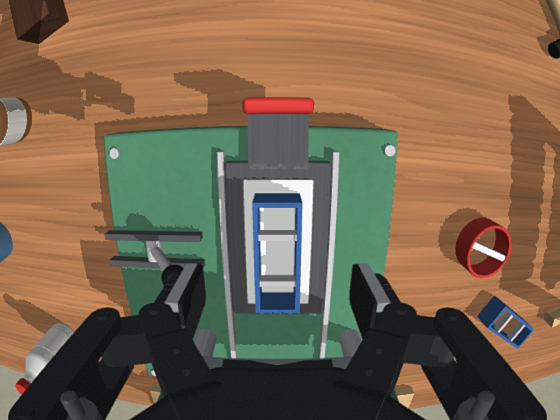

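The die lies on the pad. The pad's front corners are at (244,181) and (313,181). The die's top runs from (252,201)-(302,201) to (255,313)-(301,312), and the handle is at (278,105).

```bash
python3 - <<'E'
from h import *
w=shot("wrist")
for n,p,z in(("pad",(244,180),.062),("pad",(313.5,180),.062),("pad",(247.5,303),.062),("pad",(310.5,303),.062),("die",(252,201),.098),("die",(302,201),.098),("die",(255,313),.098),("die",(301,313),.098),("handle",(278,102),.109)):print(n,onz(w,*p,z).round(4))
E
```

```text
pad [ 0.5099 -0.0043  0.062 ]
pad [0.508  0.0655 0.062 ]
pad [ 0.6541 -0.0016  0.062 ]
pad [0.6522 0.0716 0.062 ]
die [0.5219 0.0065 0.098 ]
die [0.5207 0.0518 0.098 ]
die [0.6429 0.0093 0.098 ]
die [0.6417 0.0576 0.098 ]
handle [0.4335 0.0277 0.109 ]
```

The die is centred to within about 1.5 mm. Next I'll close the fingers, drop in front of the handle and push the tray home.

```bash

python3 -m crank '[0,4,0,0,0,0,4,0,0,0,0,4,0,0,0,0,0.5,0,0,0,0,0,0,4,0,0,0,0,4,0,0,0,0,3.5,0,0,0,0,2.7,0]' 30 >/dev/null
python3 -m crank '[0,0,0,1.2,0,0,0,0,0.7,0,0,0,0,0,0,0,-0.3,0,0,0,0,-0.5,0,0,0,0,-0.5,0,0,0,0,-0.5,0,0,0,0,-0.5,0,0,0]'
python3 -m crank '[0,-0.7,0,0,0,0,-0.9,0,0,0,0,-1,0,0,0,0,-1,0,0,0,0,-1,0,0,0,0,-1,0,0,0,0,-1,0,0,0,0,-1,0,0,0]'
```

```text
time_s: 21.17
position: [0.419, 0.0269, 0.0778]
tool_rot: [[-1.0, -0.027, 0.0], [-0.027, 1.0, -0.0], [-0.0, -0.0, -1.0]]
ft_force: [-3.8, -1.6, 1.3]
grip_width: -0.0001
gripper_force: 1.4
time_s: 21.83
position: [0.4953, 0.0291, 0.0773]
tool_rot: [[-1.0, -0.027, -0.0], [-0.027, 1.0, 0.0], [0.0, 0.0, -1.0]]
ft_force: [-2.6, -0.9, 3.1]
grip_width: 0.0002
gripper_force: 1.7
```

```bash

python3 -m crank '[0,-0.9,0,0,0,0,-0.9,0,0,0,0,-0.8,0,0,0,0,-0.7,0,0,0,0,-0.6,0,0,0,0,-0.4,0,0,0,0,-0.3,0,0,0,0,-0.2,0,0,0]'
python3 -m crank '[0,-0.2,0,0,0,0,-0.2,0,0,0,0,-0.2,0,0,0,0,-0.2,0,0,0,0,-0.1,0,0,0,0,0,0,0,0,0,0,0,0,0,0,0,0,0,0]'
```

```text
time_s: 22.5
position: [0.5427, 0.0303, 0.0772]
tool_rot: [[-1.0, -0.027, -0.0], [-0.027, 1.0, 0.0], [0.0, 0.0, -1.0]]
ft_force: [-2.3, 0.0, 1.6]
grip_width: 0.0001
gripper_force: 1.3
time_s: 23.17
position: [0.5518, 0.0305, 0.0774]
tool_rot: [[-1.0, -0.027, 0.001], [-0.027, 1.0, -0.0], [-0.001, -0.0, -1.0]]
ft_force: [-0.3, 0.7, 0.2]
grip_width: -0.0005
gripper_force: 0.1
```

```bash

python3 -m crank '[0,-0.1,0,0,0,0,-0.1,0,0,0,0,-0.1,0,0,0,0,-0.1,0,0,0,0,-0.1,0,0,0,0,-0.1,0,0,0,0,0,0,0,0,0,0,0,0,0]'
```

```text
time_s: 23.83
position: [0.5569, 0.0307, 0.0774]
tool_rot: [[-1.0, -0.027, -0.001], [-0.027, 1.0, -0.0], [0.002, -0.0, -1.0]]
ft_force: [-6.5, -1.5, 4.8]
grip_width: -0.0001
gripper_force: 2.9
```

```bash

python3 -m crank '[0,-0.1,0,0,0,0,-0.1,0,0,0,0,0,0,0,0,0,0,0,0,0,0,0,0,0,0,0,0,0,0,0,0,0,0,0,0,0,0,0,0,0]'
```

```text
time_s: 24.5
position: [0.5568, 0.0307, 0.0774]
tool_rot: [[-1.0, -0.028, -0.006], [-0.028, 1.0, -0.0], [0.006, -0.0, -1.0]]
ft_force: [-15.3, -2.9, 10.5]
grip_width: -0.0003
gripper_force: 7.9
```

That is the hard stop: no further motion at 15 N. I'll back off and check.

```bash

python3 -m crank '[0,0.5,0,0,0,0,2,0,0,0,0,4,0,0,0,0,4,0,0,0,0,4,0,-2,0,0,0,0,-4,0,0,0,0,-4,0,0,0,0,-4,0]' >/dev/null
python3 -m crank '[0,0,0,-4,0,0,0,0,-4,0,0,0,0,0,0,0,0,0,0,0,0,0,0,0,0,0,0,0,0,0,0,0,0,0,0,0,0,0,0,0]'
python3 - <<'E'
from h import *
w=shot("wrist");c=shot("scene")
f=lambda im,x0,y0,x1,y1:cv2.resize(im["color"][y0:y1,x0:x1],(400,300),interpolation=cv2.INTER_CUBIC)
o=np.hstack([f(w,0,0,560,420),f(c,170,170,350,305)])
cv2.imwrite("pics/f.png",cv2.cvtColor(o,cv2.COLOR_RGB2BGR))
find(w,"tray_handle",.105);find(c,"round_die",.036);find(c,"jar",.05)
m=cv2.inRange(cv2.cvtColor(w["color"],cv2.COLOR_RGB2HSV),(0,180,140),(8,255,255))
for k in cv2.findContours(m,0,2)[0]:
    if cv2.contourArea(k)>80:
        r=cv2.minAreaRect(k);print(r,onz(w,*r[0],.109).round(4))
E
```

```text
time_s: 25.83
position: [0.4171, 0.0269, 0.2951]
tool_rot: [[-1.0, -0.027, -0.002], [-0.027, 1.0, 0.0], [0.002, 0.0, -1.0]]
ft_force: [0.3, 0.3, 0.0]
grip_width: 0.0001
gripper_force: 0.0
wrist tray_handle 0.42 (279, 345) [0.623 0.035 0.105]
scene round_die 0.63 (366, 283) [0.606 0.327 0.036]
scene jar 0.88 (220, 161) [ 0.424 -0.352  0.05 ]
((455.75006103515625, 295.7500305175781), (31.819805145263672, 46.66904067993164), 45.0) [0.5507 0.2675 0.109 ]
```

View pics/f.png

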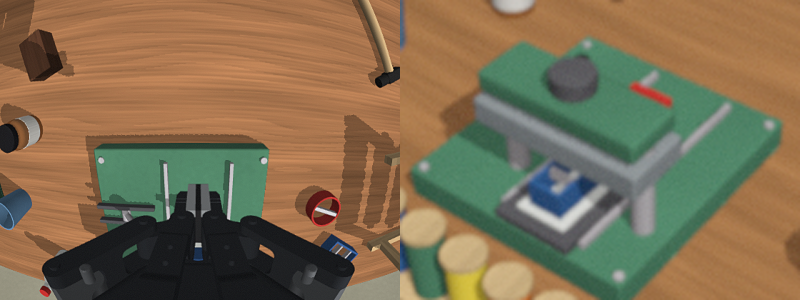

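The scene crop shows the die on the pad under the head, and the red handle at crop (250,95), the same place as at the start. The round die and jar have not moved.

```bash
python3 -c "
from rig import env
print(env.close_job())"
```

```text
the job is handed in; nothing more can be done
None
```

The press is loaded and the job is handed in: the right-hand blue die lies centred on the pad to within about 1.5 mm and released, and the tray is fully home under the head. The tray was already free, so the lever was not thrown, and the round die and jar stand where they were.

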